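Press a row of bottle caps in the gluing jig

ROBOT

A 7-joint arm with a two-finger parallel gripper is mounted at the origin on the work surface. World frame = base frame: x ahead of the robot, y to its left, z up, the work surface at z = 0. Lengths are in m, angles in rad, forces in N, time in s.
With the tool pointing down it reaches from about 0.35 to 0.775 m from the base axis. Payload 3.1 kg.
Tool frame: the origin (TCP) lies midway between the tips of the shut fingers; the grasp point (between the pads) lies 19 mm behind it; z points along the fingers, y is the line along which they close (so a half turn about z gives the same grasp; the last joint's range is limited). The gripper opens to 85 mm and grips with 20 to 120 N. Pads are 22 mm wide; open, the fingers measure 114 mm over their backs; the gripper's body (76 mm by 85 mm) begins 54 mm behind the grasp point. The pads swing forward as they close: fully open they stand 13 mm farther back than shut.
Start: joints at [-1.191, 0.311, 0.014, 1.512, -0.004, 1.319, -0.027], TCP at [0.225, 0.502, 0.231] pointing down, gripper open.
Joint ranges: [-2.7, 2.7], [-0.3, 1.91], [-1.27, 1.3], [0.12, 2.57], [-1.44, 4.58], [0.2, 2.03], [-3.05, 3.05]. Speed limits (rad/s): [2.79, 2.79, 3.14, 3.14, 3.14, 3.14, 3.14].

INTERFACE

Orientations are given as a unit quaternion [w, x, y, z].
In Python, from plant import ctrl, imaging, order gives the robot as it stands. The module is installed in compiled form; this text tells all that it offers.
- The arm moves only by the tool step_arm, never from a script. Its argument "moves" is text: rows parted by semicolons, each of 7 numbers parted by spaces: the shift along the tool's x, y, z normalised to -1 to 1, where 1 is 300 mm, then the turn, a rotation vector about the tool's x, y, z normalised to -1 to 1, where 1 is 180 degrees, then the closure, from 0 (fully open) to 1 (shut). In form: dx dy dz rx ry rz jaw; .... A call has 1 to 12 rows; each row is the pose to reach, as a shift and turn from the pose commanded when the call began, along the tool's axes at that moment, turning the shorter way round; what a row does not reach only later rows make up. A row lasts 1/8 s, in which the tool goes at most 62.5 mm and 10.7 degrees, less where a joint would pass 70% of its speed; a pose out of reach is approached as far as the arm can. A call with a number of a shift or a turn outside -1 to 1 is refused whole. A call with a gripper value outside its range is refused whole. The fingers move at their own pace and stop on an object; "grip_force" is the grip in N (left out, the last holds). Time passes only in rows, so rows that repeat a pose let the fingers close. It gives the time, the measured TCP pose, the force, the opening and the grip force at its end, in the units of the state.
- ctrl.read_state(): the state, without advancing time (a new reading comes with each control period).
- imaging.grab_frame(name): name is "side" or "top"; returns the picture (480x640x3 uint8, red, green, blue); there is no depth.
- imaging.camera_params(name): a dict with "fx", "fy", "cx", "cy" (pixels), "distortion" ([k1, k2, p1, p2, k3] as OpenCV has them; the pictures are not rectified), "origin" and "orientation" of the camera in the world. Camera axes: x right, y up, looking along -z (the intrinsics and any distortion apply to the point x, -y, -z); pixel columns grow to the right and rows downward; lengths in m; the calibration is good to about 2 mm. A picture is of the moment at which its call begins. camera_params takes no time and is no camera call.
- order.hand_in(): hands the job in; it is judged then, once.
The state is a dict: "clock": time; "joints": joint angles; "qd": joint speeds; "joint_torque": joint torques, N m; "tool_pos": TCP position; "tcp_rot": TCP orientation; "wrist_force": force on the tool from outside, world axes, zero at the start; "moment": the same for the moment, N m; "width": opening from 0.0 (shut) to 1.0 (fully open); "finger_force": force on a finger pad.
Only numpy, scipy, OpenCV 4.12 (cv2) and the standard library are available. Lean on these libraries where they do the work, as an engineer would, in place of code of your own. Each camera call takes 0.05 s, during which the arm holds its last target. There are 200 camera calls.

TASK

First turn the jig's orange pressure sleeve back to 0, then take the red cap left in the bed and put it flat in the grey tray. Lay every blue cap flat in the jig's bed, all in one row, lay the aluminium bar centred across the two yellow supports over them, down between the cheeks, and only then set the sleeve to 6. Leave the bottle, green lid and white stack alone.

Things in the scene. Friction and masses are not known exactly. Their poses are not given: they have to be found in the camera images.
- jig: Gluing jig fixed to the table: light wood base plate 100 mm (x) by 280 mm (y), 12 mm thick; its long axis is y. Origin: centre of the plate's underside, on the table. It carries the bed (middle), two yellow supports (y = +114 and -114 mm) and, at y = +250 mm, a grey round base (120 mm across, 30 mm high) with the pressure sleeve.
- bed (a point): Centre of the bed's floor, 12 mm above the table, axes as the jig's. The bed is a black rubber strip 60 mm (x) by 200 mm (y); a white lip 4 mm thick rises 6 mm above the floor all round. It takes five caps side by side in one row along y.
- support_a (a point): Centre of the shelf (top face, z = 36 mm) of the yellow support at y = +114 mm of the jig, axes as the jig's. The support is 56 mm in x, 16 mm in y; on the shelf two cheeks, 12 mm high, leave a 40 mm gap (x from -20 to +20 mm) in which the bar lies.
- support_b (a point): The same for the other, like support, at y = -114 mm of the jig.
- sleeve (a joint): Angle of the pressure sleeve, rad: number N is at the pointer at 0.35 N (0 at 0, 6 at 2.10). Grows as the sleeve turns clockwise seen from above; range -0.1 to 2.9. Light click detents (peak about 0.1 N m) at each number 0 to 8: let go within about 0.12 rad of a number it settles there and stays.
- pointer (a point): Top of the red pointer block on the jig, z = 42 mm, 70 mm from the sleeve's axis on its +x side (jig axes). The block is 22 mm (x) by 10 mm (y). The number next to it on the white flange is the setting.
- sleeve_grip (a point): Point on the sleeve's vertical axis at the height to grip, 65 mm above the table. The orange sleeve is an upright ribbed cylinder 48 mm in diameter, z = 39 to 84 mm, free all round; the white flange with black numbers 0 to 8 turns with it below, 112 mm in diameter, z = 31 to 39 mm. The sleeve does not lift.
- bar: Loose aluminium bar, 30 mm (x) by 300 mm (y) by 10 mm thick, about 220 g, long axis y, with a wooden grip block on its middle, 24 mm (x) by 50 mm (y), from z = 10 to 32 mm. Origin: centre of the bar's underside.
- cap1: Loose blue bottle cap, closed side up: solid upright cylinder 34 mm in diameter, 20 mm high, 20 g. Origin: centre of its underside, z up. May be absent.
- cap2: Loose blue bottle cap, closed side up: solid upright cylinder 34 mm in diameter, 20 mm high, 20 g. Origin: centre of its underside, z up. May be absent.
- cap3: Loose blue bottle cap, closed side up: solid upright cylinder 34 mm in diameter, 20 mm high, 20 g. Origin: centre of its underside, z up. May be absent.
- cap4: Loose blue bottle cap, closed side up: solid upright cylinder 34 mm in diameter, 20 mm high, 20 g. Origin: centre of its underside, z up. May be absent.
- cap5: Loose blue bottle cap, closed side up: solid upright cylinder 34 mm in diameter, 20 mm high, 20 g. Origin: centre of its underside, z up. May be absent.
- reject: Loose red bottle cap that starts lying flat in the jig's bed: solid upright cylinder 34 mm in diameter, 20 mm high, 20 g, closed side up. Origin: centre of its underside.
- tray: Grey open tray fixed to the table, 110 mm square outside, 25 mm high, walls and floor 4 mm thick. Origin: centre of its underside, on the table.
- glue: Bystander: white glue bottle with red cap, 56 mm in diameter, 150 mm high. Origin at the centre of its underside. To be left alone.
- lid: Bystander: large green lid, 72 mm in diameter, 22 mm high. Origin at the centre of its underside. To be left alone.
- stack: Bystander: white stack of caps joined together, 54 mm in diameter, 70 mm high. Origin at the centre of its underside. To be left alone.
Things that resemble listed ones, but are neither listed nor needed, are in the scene too. Leave any black, pink or turquoise look-alike of the cap2 alone.

How it is judged:
On the way, in this order (a step that is already met when the one before it is completed fails the run):
1. the sleeve is back at 0 (value of joint sleeve between -0.09 and 0.09 rad), for 0.3 s.
2. the red cap lies in the grey tray and every blue cap lies flat in the bed (x of reject in the frame of tray between -0.05 and 0.05 m and y of reject in the frame of tray between -0.05 and 0.05 m and z of reject in the frame of tray between -0.002 and 0.012 m and angle between reject's own z axis and vertical below 0.2 rad and x of cap1 in the frame of jig between -0.014 and 0.014 m and y of cap1 in the frame of jig between -0.088 and 0.088 m and z of cap1 in the frame of jig between 0.008 and 0.016 m and angle between each of cap1, cap2, cap3, cap4, cap5's own z axis and vertical below 0.12 rad and x of cap2 in the frame of jig between -0.014 and 0.014 m and y of cap2 in the frame of jig between -0.088 and 0.088 m and z of cap2 in the frame of jig between 0.008 and 0.016 m and x of cap3 in the frame of jig between -0.014 and 0.014 m and y of cap3 in the frame of jig between -0.088 and 0.088 m and z of cap3 in the frame of jig between 0.008 and 0.016 m and x of cap4 in the frame of jig between -0.014 and 0.014 m and y of cap4 in the frame of jig between -0.088 and 0.088 m and z of cap4 in the frame of jig between 0.008 and 0.016 m and x of cap5 in the frame of jig between -0.014 and 0.014 m and y of cap5 in the frame of jig between -0.088 and 0.088 m and z of cap5 in the frame of jig between 0.008 and 0.016 m and contact force between each of cap1, cap2, cap3, cap4, cap5, reject and the fingers below 0.3 N), for 0.2 s.
3. the bar lies across both supports (x of bar in the frame of jig between -0.01 and 0.01 m and y of bar in the frame of jig between -0.022 and 0.022 m and z of bar in the frame of jig between 0.033 and 0.04 m and angle between the y axis of bar and the y axis of jig, either way round below 0.08 rad and angle between bar's own z axis and vertical below 0.06 rad and contact force between bar and the fingers below 0.3 N), for 0.2 s.
4. the sleeve is set to 6 (value of joint sleeve between 2.01 and 2.19 rad), for 0.2 s.
At the end, for the whole second after the job is handed in: Red cap flat in the tray; blue caps flat on the bed floor, centres within 14 mm of its centre line, 88 mm of its middle; bar on both shelves, within 22 mm of centre lengthwise, 10 mm crosswise, 0.08 rad of the jig axis, level to 0.06 rad; sleeve at 6 within 0.09 rad; all at rest (all of step 4 and x of cap1 in the frame of jig between -0.014 and 0.014 m and y of cap1 in the frame of jig between -0.088 and 0.088 m and z of cap1 in the frame of jig between 0.008 and 0.016 m and angle between each of cap1, cap2, cap3, cap4, cap5's own z axis and vertical below 0.12 rad and x of cap2 in the frame of jig between -0.014 and 0.014 m and y of cap2 in the frame of jig between -0.088 and 0.088 m and z of cap2 in the frame of jig between 0.008 and 0.016 m and x of cap3 in the frame of jig between -0.014 and 0.014 m and y of cap3 in the frame of jig between -0.088 and 0.088 m and z of cap3 in the frame of jig between 0.008 and 0.016 m and x of cap4 in the frame of jig between -0.014 and 0.014 m and y of cap4 in the frame of jig between -0.088 and 0.088 m and z of cap4 in the frame of jig between 0.008 and 0.016 m and x of cap5 in the frame of jig between -0.014 and 0.014 m and y of cap5 in the frame of jig between -0.088 and 0.088 m and z of cap5 in the frame of jig between 0.008 and 0.016 m and x of bar in the frame of jig between -0.01 and 0.01 m and y of bar in the frame of jig between -0.022 and 0.022 m and z of bar in the frame of jig between 0.033 and 0.04 m and angle between the y axis of bar and the y axis of jig, either way round below 0.08 rad and angle between bar's own z axis and vertical below 0.06 rad and x of reject in the frame of tray between -0.05 and 0.05 m and y of reject in the frame of tray between -0.05 and 0.05 m and z of reject in the frame of tray between -0.002 and 0.012 m and angle between reject's own z axis and vertical below 0.2 rad and linear speed of each of cap1, cap2, cap3, cap4, cap5, bar, reject below 0.02 m/s and velocity of joint sleeve between -0.1 and 0.1 rad/s); the robot touches nothing.
It fails at once if the glue bottle is moved more than 30 mm (distance of glue from where it was at the start of the episode above 0.03 m).
It fails at once if the green lid is moved more than 30 mm (distance of lid from where it was at the start of the episode above 0.03 m).
It fails at once if the white stack is moved more than 30 mm (distance of stack from where it was at the start of the episode above 0.03 m).
Of cap1, cap2, cap3, cap4, cap5 only 3 to 5 are there at a start; the rules pass over those that are not, and their reading is None.
At some moment in a run one of cap1, cap2, cap3, cap4, cap5, bar may be knocked a few centimetres aside while the robot is not near it.
Once in a run the grip may slacken for a moment while it holds something.
It also fails if it takes over 208 s, if anything falls off the work surface, if the arm or the gripper's body presses on something with over 40 N, if the wrist force passes 120 N, or if a joint passes its speed limit or range.

## Working session

There is one attempt and no reset: what is moved stays moved. The work goes in short steps, Python scripts to look and compute and a tool call to move; the robot and the scene stay as the last step left them, time stands still between calls to the robot, and variables do not carry over. Pictures are saved under pics/ and viewed, at most 14 in all, crops included, and the job is handed in when it is done.

Besides the shell and the picture viewer there is one more tool, called by a JSON object that holds its "name" and its "arguments", one argument or row to a line. step_arm: Moves the arm, as the interface text tells. Its arguments: {"type":"object","properties":{"moves":{"type":"string"},"grip_force":{"type":"number"}},"required":["moves"]}

```bash
mkdir -p pics; ls; python3 - <<'E'
from plant import ctrl, imaging
import cv2
for n in("top","side"):
    cv2.imwrite(f"pics/{n}0.png",imaging.grab_frame(n)[:,:,::-1]); print(imaging.camera_params(n))
print(ctrl.read_state())
E
```

```text
pics
{'fx': 552.6696797091989, 'fy': 552.6696797091989, 'cx': 310.82822885929477, 'cy': 234.9652398537653, 'distortion': array([-0.037119,  0.      ,  0.      ,  0.      ,  0.      ]), 'origin': array([0.46096021, 0.01657444, 1.18765974]), 'orientation': array([ 0.71639256,  0.0221182 , -0.02752246, -0.69680342])}
{'fx': 478.8937729882818, 'fy': 478.8937729882818, 'cx': 321.5994100432948, 'cy': 240.19534288041288, 'distortion': array([-0.03300546,  0.        ,  0.        ,  0.        ,  0.        ]), 'origin': array([0.44235718, 0.70978555, 0.77649899]), 'orientation': array([-0.07062594, -0.03611927,  0.37771064,  0.9225194 ])}
{'clock': 0.1, 'joints': array([-1.19068124,  0.31167949,  0.01401948,  1.51288117, -0.0043973 ,
        1.31923781, -0.02722112]), 'qd': array([ 0.00127858, -0.00199849,  0.00080146, -0.0028644 , -0.0018231 ,
       -0.00050796, -0.0007535 ]), 'joint_torque': array([ 5.23470480e-04, -3.80857372e+01,  1.46477767e-01, -2.31241822e+01,
        1.22080315e-02,  8.06170836e-03, -1.92687594e-05]), 'tool_pos': array([0.22491048, 0.50118829, 0.23031752]), 'tcp_rot': array([-1.77678971e-04,  2.09332182e-01,  9.77843983e-01, -1.07296472e-03]), 'wrist_force': array([-0.61868186, -0.49883271, -0.3630945 ]), 'moment': array([-0.00651396, -0.02692686,  0.04298497]), 'finger_force': 0.0, 'width': 1.0014384474918105}
```

View pics/top0.png

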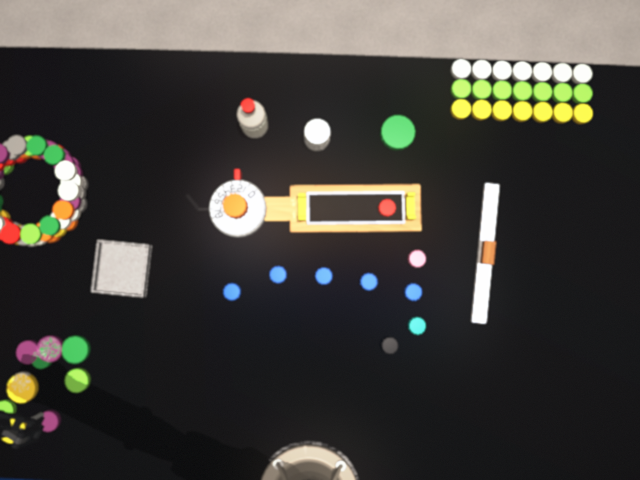

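View pics/side0.png

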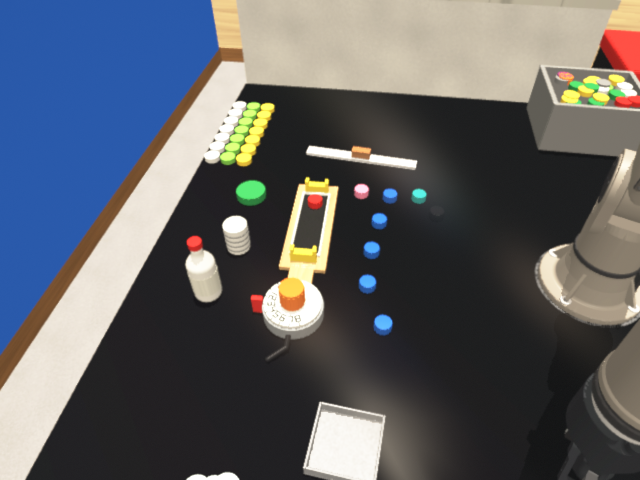

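Blue caps in top view: (232,292), (278,274), (324,276), (369,282), (414,292). Look-alikes are pink (417,258), turquoise (417,326) and black (390,345). The red cap in the bed is at (388,208); the bottle top (248,105) and a ring cap (8,232) could be mistaken for it. The sleeve is at (236,207), the tray at (121,268) and the bar at (486,253).

```bash
cat > h.py <<'E'
import numpy as np, cv2
from plant import ctrl, imaging
from scipy.spatial.transform import Rotation as R
def rot(q): return R.from_quat([q[1],q[2],q[3],q[0]])
def world(n,uv,z):
    p=imaging.camera_params(n); K=np.array([[p['fx'],0,p['cx']],[0,p['fy'],p['cy']],[0,0,1]])
    u=cv2.undistortPoints(np.array(uv,float).reshape(-1,1,2),K,p['distortion'])[:,0]
    d=rot(p['orientation']).apply(np.c_[u[:,0],-u[:,1],-np.ones(len(u))]); o=p['origin']
    return o+d*((z-o[2])/d[:,2])[:,None]
def pix(n,P):
    p=imaging.camera_params(n); K=np.array([[p['fx'],0,p['cx']],[0,p['fy'],p['cy']],[0,0,1]])
    c=rot(p['orientation']).inv().apply(np.atleast_2d(P)-p['origin'])*[1,-1,-1]
    return cv2.projectPoints(c,np.zeros(3),np.zeros(3),K,p['distortion'])[0][:,0]
def blobs(im,lo,hi,amin=30):
    h=cv2.cvtColor(im,cv2.COLOR_RGB2HSV); m=cv2.inRange(h,np.array(lo),np.array(hi))
    n,l,s,c=cv2.connectedComponentsWithStats(m)
    return [(c[i],s[i,4],cv2.minAreaRect(np.argwhere(l==i)[:,::-1].astype(np.float32))) for i in range(1,n) if s[i,4]>=amin]
def plan(pts,q=None):
    """world targets [(x,y,z,yaw)] -> row numbers from current pose; yaw = angle of tool y axis in world"""
    s=ctrl.read_state(); r0=rot(s['tcp_rot']); 
    for x,y,z,a in pts:
        yv=np.array([np.cos(a),np.sin(a),0]); zv=np.array([0,0,-1.]); best=None
        rs=[R.from_matrix(np.c_[np.cross(k*yv,zv),k*yv,zv]) for k in(1,-1)]
        rv=min([(r0.inv()*r).as_rotvec() for r in rs],key=np.linalg.norm)
        d=r0.inv().apply(np.array([x,y,z])-s['tool_pos'])
        print((x,y,z),np.round(d/0.3,4),np.round(rv/np.pi,4))
E
python3 - <<'E'
from h import *
im=cv2.imread('pics/top0.png')[:,:,::-1].copy()
for nm,lo,hi,z in[('blue',(100,120,80),(118,255,255),.02),('red',(0,180,100),(5,255,255),.032),('red2',(175,180,80),(180,255,255),.032),('yellow',(20,150,100),(32,255,255),.048),('orange',(6,150,120),(19,255,255),.084),('barwhite',(0,0,150),(180,60,255),.01)]:
    for c,a,r in blobs(im,lo,hi):
        w=world('top',c,z)[0]; 
        print(nm,np.round(c),a,np.round(w,4)[:2],np.round(r[1]),round(r[2],1))
c=np.vstack([cv2.resize(im[170:250,180:290],(660,480),interpolation=3)])
cv2.imwrite('pics/dial.png',c[:,:,::-1])
E
```

```text
blue [278. 274.] 274 [0.4584 0.0766] [18. 17.] 90.0
blue [323. 276.] 277 [ 0.4583 -0.0201] [17. 18.] 90.0
blue [369. 281.] 280 [ 0.4488 -0.1157] [18. 18.] 90.0
blue [231. 291.] 280 [0.4198 0.1723] [18. 18.] 90.0
blue [413. 292.] 284 [ 0.4293 -0.21  ] [18. 18.] 90.0
red [246. 104.] 97 [0.8192 0.154 ] [15. 11.] 77.5
red [ 12. 162.] 89 [0.6798 0.6495] [ 6. 27.] 69.8
red [  9. 233.] 354 [0.5296 0.6448] [25. 19.] 90.0
yellow [522. 111.] 2426 [ 0.8182 -0.4313] [141.  21.] 2.0
yellow [409. 206.] 105 [ 0.608  -0.1932] [26.  8.] 87.5
yellow [236. 206.] 228 [0.5979 0.1652] [14. 19.] 32.0
yellow [  4. 213.] 45 [0.5686 0.6505] [10.  5.] 11.3
yellow [ 60. 233.] 56 [0.5308 0.5295] [ 6. 13.] 50.2
yellow [ 22. 390.] 567 [0.2062 0.5914] [28. 31.] 86.8
yellow [ 12. 421.] 33 [0.1433 0.6083] [5. 7.] 0.0
yellow [ 22. 426.] 35 [0.1351 0.5866] [5. 6.] 90.0
yellow [  7. 440.] 55 [0.1047 0.6171] [12.  5.] 26.6
orange [233. 206.] 171 [0.5934 0.1677] [22. 21.] 63.4
orange [ 63. 209.] 321 [0.5766 0.5109] [18. 21.] 90.0
orange [ 72. 226.] 51 [0.5443 0.4907] [ 4. 13.] 45.0
orange [ 49. 238.] 100 [0.5176 0.5349] [
[... 221 characters left out ...]
0017] [26. 26.] 90.0
barwhite [ 15. 145.] 292 [0.7215 0.6581] [18. 20.] 63.4
barwhite [ 67. 180.] 787 [0.6479 0.5374] [41. 24.] 81.0
barwhite [238. 208.] 2055 [0.5968 0.1665] [56. 56.] 90.0
barwhite [485. 253.] 1879 [ 0.5149 -0.3659] [ 16. 141.] 5.5
barwhite [355. 207.] 974 [ 0.6067 -0.0834] [34. 99.] 89.3
barwhite [ 75. 215.] 47 [0.5723 0.5165] [ 4. 12.] 29.7
barwhite [  1. 223.] 32 [0.5516 0.677 ] [12.  3.] 90.0
barwhite [ 64. 223.] 83 [0.5543 0.5394] [ 9. 11.] 90.0
barwhite [121. 268.] 2571 [0.4621 0.4111] [52. 53.] 6.3
barwhite [417. 258.] 179 [ 0.5008 -0.2195] [14. 14.] 90.0
barwhite [ 49. 349.] 254 [0.2869 0.5555] [20. 20.] 45.0
barwhite [316. 460.] 1227 [ 0.0739 -0.0147] [85. 29.] 8.9
```

View pics/dial.png

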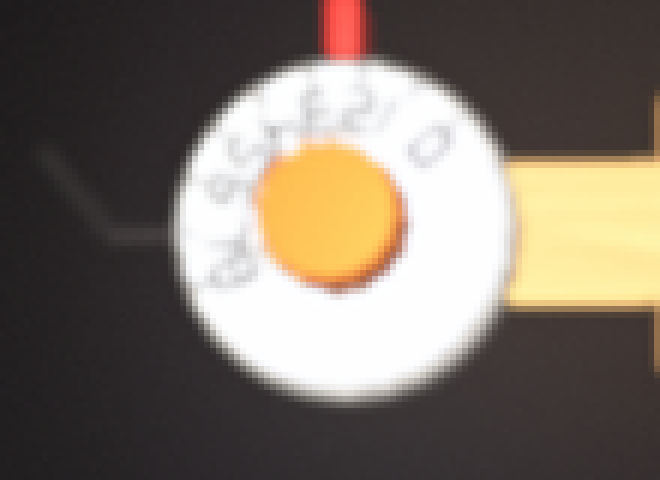

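The dial crop shows 2 next to the red pointer. The 0 is about 45° clockwise of it, so the sleeve is near 0.70 rad and has to turn counter-clockwise seen from above. Next I'll get the jig frame.

```bash
cat >> h.py <<'E'
def ell(n,im,lo,hi,z,box,amin=30):
    x0,y0,x1,y1=box; out=[]
    for c,a,r in blobs(im[y0:y1,x0:x1],lo,hi,amin):
        out.append((np.round(world(n,np.array(r[0])+[x0,y0],z)[0],4)[:2],a,np.round(np.array(c)+[x0,y0],1)))
    return out
E
python3 - <<'E'
from h import *
im=cv2.imread('pics/top0.png')[:,:,::-1].copy()
print('red',ell('top',im,(0,120,60),(8,255,255),.032,(310,190,405,225)))
print('flange',ell('top',im,(0,0,120),(180,80,255),.039,(200,170,275,245),500))
print('slv',ell('top',im,(4,120,120),(32,255,255),.084,(215,190,255,225),100))
print('ptr',ell('top',im,(0,120,60),(8,255,255),.042,(225,160,250,185)))
print('supp',ell('top',im,(22,150,100),(32,255,255),.042,(290,185,425,230)))
for box,z in(((302,186,410,228),.018),):
    x0,y0,x1,y1=box
    h=cv2.cvtColor(im,cv2.COLOR_RGB2HSV)[y0:y1,x0:x1]; m=cv2.inRange(h,np.array((0,0,130)),np.array((180,70,255)))
    n,l,s,c=cv2.connectedComponentsWithStats(m); i=1+np.argmax(s[1:,4])
    r=cv2.minAreaRect(np.argwhere(l==i)[:,::-1].astype(np.float32)); b=cv2.boxPoints(r)+[x0,y0]
    w=world('top',b,z)[:,:2]; print('lip',np.round(w,4),w.mean(0),np.linalg.norm(w[0]-w[1]),np.linalg.norm(w[1]-w[2]))
h=cv2.cvtColor(im,cv2.COLOR_RGB2HSV); m=cv2.inRange(h,np.array((10,90,100)),np.array((21,255,255))); m[:,:280]=0;m[:,430:]=0;m[:180]=0;m[240:]=0
m[:,:288]=0
r=cv2.minAreaRect(np.argwhere(m>0)[:,::-1].astype(np.float32)); w=world('top',cv2.boxPoints(r),.012)[:,:2]
print('plate',np.round(w,4),w.mean(0),r)
m=cv2.inRange(h,np.array((0,0,150)),np.array((180,60,255))); m[:,:465]=0;m[:,505:]=0;m[:175]=0
r=cv2.minAreaRect(np.argwhere(m>0)[:,::-1].astype(np.float32)); w=world('top',cv2.boxPoints(r),.01)[:,:2]; print('bar',np.round(w,4),w.mean(0))
print('blk',ell('top',im,(6,100,80),(19,255,255),.032,(470,230,500,275),80))
print('tray',ell('top',im,(0,0,110),(180,70,255),.025,(85,230,160,305),1000))
E
```

```text
red [(array([ 0.6048, -0.149 ]), np.int32(287), array([386.7, 207.2]))]
flange [(array([0.5951, 0.1637]), np.int32(2150), array([237.9, 208.4]))]
slv [(array([0.5935, 0.1635]), np.int32(431), array([234.7, 205.6]))]
ptr [(array([0.6663, 0.167 ]), np.int32(98), array([236.8, 173.6]))]
supp [(array([ 0.6081, -0.1961]), np.int32(102), array([408.9, 205.8]))]
lip [[ 0.5664  0.0197]
 [ 0.6392  0.0217]
 [ 0.6454 -0.19  ]
 [ 0.5724 -0.1911]] [ 0.60585073 -0.08495323] 0.07284954484314271 0.21182937225423237
plate [[ 0.6519  0.0615]
 [ 0.6633 -0.2267]
 [ 0.5576 -0.2291]
 [ 0.5467  0.0572]] [ 0.60486596 -0.08424093] ((354.836669921875, 207.8350067138672), (48.91670227050781, 133.9325714111328), 89.42127990722656)
bar [[ 0.3675 -0.3362]
 [ 0.6688 -0.3636]
 [ 0.6666 -0.3976]
 [ 0.3651 -0.3697]] [ 0.51701485 -0.36677667]
blk [(array([ 0.5161, -0.3661]), np.int32(310), array([488.6, 252.1]))]
tray [(array([0.4618, 0.4087]), np.int32(2807), array([120.1, 268.1]))]
```

```bash
python3 - <<'E'
from h import *
plan([(.5945,.1642,.15,.6),(.5945,.1642,.051,.6)])
E
```

```text
(0.5945, 0.1642, 0.15) [-1.5838 -0.5199  0.269 ] [-0.0007  0.0002  0.1748]
(0.5945, 0.1642, 0.051) [-1.5838 -0.5192  0.599 ] [-0.0007  0.0002  0.1748]
```

{"name": "step_arm", "arguments": {
  "moves": "-0.9 -0.3 0.15 0 0 0.1748 0; -0.9 -0.3 0.15 0 0 0.1748 0; -0.9 -0.3 0.15 0 0 0.1748 0; -0.9 -0.3 0.15 0 0 0.1748 0; -0.9 -0.3 0.15 0 0 0.1748 0; -0.9 -0.3 0.15 0 0 0.1748 0",
  "grip_force": 40
}}

```text
clock: 0.85
tool_pos: [0.4373, 0.3045, 0.1853]
tcp_rot: [0.001, 0.47, 0.882, -0.002]
wrist_force: [-0.7, -0.8, 0.1]
width: 0.999
finger_force: 0.0
```

```bash
python3 - <<'E'
from h import *
plan([(.5945,.1642,.15,.6),(.5945,.1642,.051,.6)])
E
```

```text
(0.5945, 0.1642, 0.15) [-0.68    0.1747  0.1194] [-0.0006  0.0009 -0.0028]
(0.5945, 0.1642, 0.051) [-0.6791  0.1753  0.4494] [-0.0006  0.0009 -0.0028]
```

{"name": "step_arm", "arguments": {
  "moves": "-0.68 0.175 0.12 0 0 0 0; -0.68 0.175 0.12 0 0 0 0; -0.68 0.175 0.12 0 0 0 0; -0.68 0.175 0.12 0 0 0 0; -0.68 0.175 0.12 0 0 0 0; -0.68 0.175 0.12 0 0 0 0; -0.68 0.175 0.12 0 0 0 0"
}}

```text
clock: 1.72
tool_pos: [0.5919, 0.1734, 0.1506]
tcp_rot: [-0.001, 0.465, 0.885, 0.001]
wrist_force: [-0.5, -0.0, 0.1]
width: 0.995
finger_force: 0.0
```

```bash
python3 - <<'E'
from h import *
plan([(.5945,.1642,.051,.6)])
E
```

```text
(0.5945, 0.1642, 0.051) [-0.0307 -0.0104  0.332 ] [ 0.0002 -0.0006  0.0013]
```

{"name": "step_arm", "arguments": {
  "moves": "-0.03 -0.01 0.15 0 0 0 0; -0.03 -0.01 0.332 0 0 0 0; -0.03 -0.01 0.332 0 0 0 0; -0.03 -0.01 0.332 0 0 0 0; -0.03 -0.01 0.332 0 0 0 0; -0.03 -0.01 0.332 0 0 0 0.6; -0.03 -0.01 0.332 0 0 0 0.6; -0.03 -0.01 0.332 0 0 0 0.6; -0.03 -0.01 0.332 0 0 0 0.6; -0.03 -0.01 0.332 0 0 0 0.6"
}}

```text
clock: 2.98
tool_pos: [0.5983, 0.1628, 0.0526]
tcp_rot: [0.002, 0.466, 0.885, 0.002]
wrist_force: [3.0, 2.9, 5.8]
width: 0.547
finger_force: 41.8
```

{"name": "step_arm", "arguments": {
  "moves": "0 0 0 0 0 -0.056 0.6; 0 0 0 0 0 -0.112 0.6; 0 0 0 0 0 -0.168 0.6; 0 0 0 0 0 -0.223 0.6; 0 0 0 0 0 -0.223 0.6; 0 0 0 0 0 -0.223 0.6; 0 0 0 0 0 -0.223 0.6"
}}

```text
clock: 3.85
tool_pos: [0.5998, 0.1649, 0.0526]
tcp_rot: [0.004, 0.134, 0.991, 0.003]
wrist_force: [7.4, 5.3, 1.4]
width: 0.556
finger_force: 30.3
```

{"name": "step_arm", "arguments": {
  "moves": "0 0 0 0 0 0 0; 0 0 0 0 0 0 0; 0 0 0 0 0 0 0; 0 0 0 0 0 0 0; 0 0 -0.2 0 0 0 0; 0 0 -0.4 0 0 0 0; 0 0 -0.4 0 0 0 0; 0 0 -0.4 0 0 0 0"
}}

```text
clock: 4.85
tool_pos: [0.5954, 0.1611, 0.1706]
tcp_rot: [-0.0, 0.135, 0.991, -0.0]
wrist_force: [0.2, -0.6, -0.8]
width: 1.0
finger_force: 0.0
```

```bash
python3 - <<'E'
from h import *
print(ctrl.read_state()['joints'])
# lateral clear -> above red cap, tool y = jig x (0.0435)
plan([(.3,.3,.2,.0435),(.6048,-.149,.15,.0435)])
E
```

```text
[-0.38546901  0.48486126  0.1398988   1.41440088 -0.06858776  1.24739781
  1.06069333]
(0.3, 0.3, 0.2) [ 1.0727  0.183  -0.0977] [-1.000e-04 -0.000e+00  4.001e-01]
(0.6048, -0.149, 0.15) [-0.3063 -0.9878  0.0688] [-1.000e-04 -0.000e+00  4.001e-01]
```

{"name": "step_arm", "arguments": {
  "moves": "-0.306 -0.988 0.03 0 0 0.4 0.2; -0.306 -0.988 0.03 0 0 0.4 0.2; -0.306 -0.988 0.03 0 0 0.4 0.2; -0.306 -0.988 0.03 0 0 0.4 0.2; -0.306 -0.988 0.03 0 0 0.4 0.2; -0.306 -0.988 0.03 0 0 0.4 0.2; -0.306 -0.988 0.03 0 0 0.4 0.2; -0.306 -0.988 0.03 0 0 0.4 0.2; -0.306 -0.988 0.03 0 0 0.4 0.2; -0.306 -0.988 0.03 0 0 0.4 0.2; -0.306 -0.988 0.03 0 0 0.4 0.2"
}}

```text
clock: 6.22
tool_pos: [0.6051, -0.1487, 0.1617]
tcp_rot: [-0.0, 0.691, 0.723, 0.0]
wrist_force: [-0.9, -0.5, -0.6]
width: 0.8
finger_force: 0.0
```

```bash
python3 - <<'E'
from h import *
plan([(.6055,-.149,.019,.0435)])
im=imaging.grab_frame('side'); cv2.imwrite('pics/s1.png',im[:,:,::-1])
cv2.imwrite('pics/dial2.png',cv2.resize(im[260:360,240:345],(630,600),interpolation=3)[:,:,::-1])
# side-view checks
print(ell('side',im,(4,120,120),(22,255,255),.084,(270,270,320,315),100), pix('side',[(.5945,.1642,.084),(.600,.1642,.084)]))
im0=cv2.imread('pics/side0.png')[:,:,::-1].copy()
for c,a,r in blobs(im0,(100,120,80),(118,255,255)): 
    if 350<c[0]<420: print(np.round(c),a,np.round(world('side',c,.013)[0],4))
print(ell('side',im0,(0,120,60),(8,255,255),.025,(300,185,330,212)))
E
```

```text
(0.6055, -0.149, 0.019) [-0.0012  0.0014  0.4756] [-0.     -0.      0.0004]
[(array([0.5882, 0.1935]), np.int32(359), array([292.1, 301. ]))] [[291.95315164 286.50517408]
 [289.05309484 286.16487799]]
[390. 195.] 201 [ 0.4299 -0.2092  0.013 ]
[379. 220.] 232 [ 0.4493 -0.1149  0.013 ]
[371. 250.] 260 [ 0.4589 -0.0193  0.013 ]
[367. 283.] 292 [0.4589 0.0771 0.013 ]
[383. 324.] 345 [0.4205 0.1732 0.013 ]
[(array([ 0.606 , -0.1446]), np.int32(204), array([314.6, 201.5]))]
```

View pics/dial2.png

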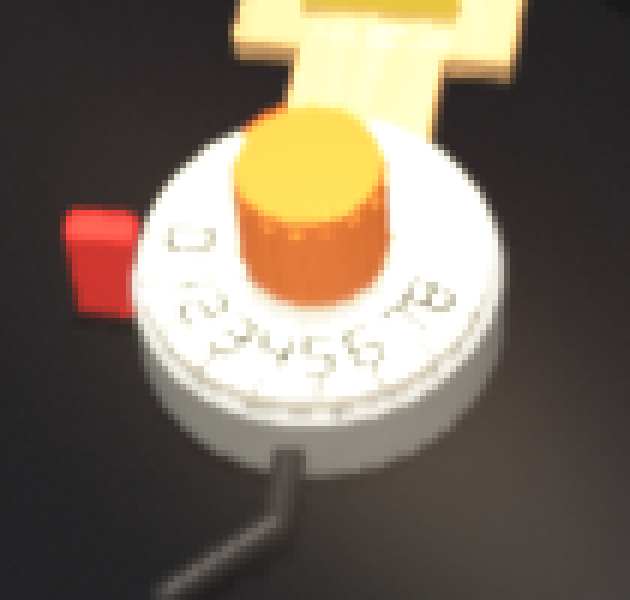

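The 0 is now beside the pointer (crop (190,238) and (100,240)), and both cameras agree on positions to about 1 mm. Picking up the red cap next.

{"name": "step_arm", "arguments": {
  "moves": "0 0 0.2 0 0 0 0.2; 0 0.001 0.35 0 0 0 0.2; 0 0.001 0.475 0 0 0 0.2; 0 0.001 0.475 0 0 0 0.2; 0 0.001 0.475 0 0 0 0.2; 0 0.001 0.475 0 0 0 0.8; 0 0.001 0.475 0 0 0 0.8; 0 0.001 0.475 0 0 0 0.8; 0 0.001 0.475 0 0 0 0.8; 0 0.001 0.475 0 0 0 0.8"
}}

```text
clock: 7.52
tool_pos: [0.607, -0.1492, 0.0213]
tcp_rot: [0.002, 0.691, 0.722, 0.001]
wrist_force: [-0.3, 0.7, 6.8]
width: 0.377
finger_force: 39.7
```

{"name": "step_arm", "arguments": {
  "moves": "0 0 -0.2 0 0 0 0.8; 0 0 -0.4 0 0 0 0.8; 0 0 -0.4 0 0 0 0.8; 0 0 -0.4 0 0 0 0.8"
}}

```text
clock: 8.02
tool_pos: [0.605, -0.1486, 0.139]
tcp_rot: [-0.0, 0.691, 0.722, 0.0]
wrist_force: [0.2, -0.2, -0.6]
width: 0.375
finger_force: 39.8
```

```bash
python3 - <<'E'
from h import *
plan([(.5,.1,.16,.0435),(.462,.409,.16,.0435)])
E
```

```text
(0.5, 0.1, 0.16) [ 0.8431 -0.3134 -0.0693] [-0.0001 -0.0002  0.0001]
(0.462, 0.409, 0.16) [ 1.8777 -0.3947 -0.0687] [-0.0001 -0.0002  0.0001]
```

{"name": "step_arm", "arguments": {
  "moves": "0.94 -0.2 -0.1 0 0 0 0.8; 0.94 -0.2 -0.1 0 0 0 0.8; 0.94 -0.2 -0.1 0 0 0 0.8; 0.94 -0.2 -0.1 0 0 0 0.8; 0.94 -0.2 -0.1 0 0 0 0.8; 0.94 -0.2 -0.1 0 0 0 0.8"
}}

```text
clock: 8.78
tool_pos: [0.5302, 0.136, 0.1671]
tcp_rot: [-0.002, 0.688, 0.726, -0.001]
wrist_force: [1.1, -1.1, -0.5]
width: 0.376
finger_force: 39.8
```

{"name": "step_arm", "arguments": {
  "moves": "0.938 -0.195 0.03 0 0 0 0.8; 0.938 -0.195 0.03 0 0 0 0.8; 0.938 -0.195 0.03 0 0 0 0.8; 0.938 -0.195 0.03 0 0 0 0.8; 0.938 -0.195 0.03 0 0 0 0.8; 0.938 -0.195 0.03 0 0 0 0.8; 0.938 -0.195 0.03 0 0 0 0.8; 0.938 -0.195 0.03 0 0 0 0.8"
}}

```text
clock: 9.78
tool_pos: [0.4638, 0.4059, 0.1598]
tcp_rot: [0.001, 0.693, 0.721, -0.001]
wrist_force: [0.9, -0.6, -0.4]
width: 0.374
finger_force: 39.8
```

```bash
python3 - <<'E'
from h import *
plan([(.462,.409,.0135,.0435)])
E
```

```text
(0.462, 0.409, 0.0135) [ 0.0116 -0.0056  0.4875] [ 0.      0.0007 -0.0013]
```

{"name": "step_arm", "arguments": {
  "moves": "0.01 -0.005 0.2 0 0 0 0.8; 0.01 -0.005 0.4 0 0 0 0.8; 0.01 -0.005 0.485 0 0 0 0.8; 0.01 -0.005 0.485 0 0 0 0.8; 0.01 -0.005 0.485 0 0 0 0.8; 0.01 -0.005 0.485 0 0 0 0.35; 0.01 -0.005 0.485 0 0 0 0.35; 0.01 -0.005 0.485 0 0 0 0.35; 0.01 -0.005 0.485 0 0 0 0.35; 0.01 -0.005 0.3 0 0 0 0.35; 0.01 -0.005 0.05 0 0 0 0.35; 0.01 -0.005 0.05 0 0 0 0.35"
}}

```text
clock: 11.28
tool_pos: [0.4637, 0.4139, 0.1511]
tcp_rot: [0.0, 0.691, 0.722, 0.006]
wrist_force: [-0.5, -0.1, 0.3]
width: 0.648
finger_force: 0.0
```

```bash
python3 - <<'E'
from h import *
im=imaging.grab_frame('side')
print(ell('side',im,(0,120,60),(8,255,255),.015,(300,395,390,478)))
ty=imaging.grab_frame('top')
for b in blobs(ty,(100,120,80),(118,255,255)): print(np.round(world('top',b[2][0],.02)[0][:2],4),b[1])
plan([(.4202,.1728,.15,.0435)])
E
```

```text
[(array([0.4621, 0.4107]), np.int32(434), array([345.4, 444.1]))]
[0.4588 0.0767] 274
[ 0.4583 -0.0192] 277
[ 0.4493 -0.1165] 279
[0.4204 0.1723] 279
[ 0.4287 -0.21  ] 283
(0.4202, 0.1728, 0.15) [-0.7929 -0.1738 -0.0112] [ 0.0012 -0.001   0.0001]
```

The red cap is in the tray at about (0.462, 0.411). Starting on the blue caps.

{"name": "step_arm", "arguments": {
  "moves": "-0.793 -0.174 0 0 0 0 0.3; -0.793 -0.174 0 0 0 0 0.3; -0.793 -0.174 0 0 0 0 0.3; -0.793 -0.174 0 0 0 0 0.3; -0.793 -0.174 0 0 0 0 0.3; -0.793 -0.174 0 0 0 0 0.3; -0.793 -0.174 0 0 0 0 0.3; -0.793 -0.174 0 0 0 0 0.3; -0.793 -0.174 0 0 0 0 0.3; -0.793 -0.174 0 0 0 0 0.3"
}}

```text
clock: 12.62
tool_pos: [0.419, 0.1721, 0.1452]
tcp_rot: [0.0, 0.691, 0.723, -0.0]
wrist_force: [-0.1, -0.5, 0.3]
width: 0.704
finger_force: 0.0
```

```bash
python3 - <<'E'
from h import *
plan([(.4203,.1727,.008,.0435)])
E
```

```text
(0.4203, 0.1727, 0.008) [0.0019 0.0044 0.4572] [0.     0.     0.0003]
```

{"name": "step_arm", "arguments": {
  "moves": "0.002 0.004 0.2 0 0 0 0.3; 0.002 0.004 0.4 0 0 0 0.3; 0.002 0.004 0.457 0 0 0 0.3; 0.002 0.004 0.457 0 0 0 0.3; 0.002 0.004 0.457 0 0 0 0.8; 0.002 0.004 0.457 0 0 0 0.8; 0.002 0.004 0.457 0 0 0 0.8; 0.002 0.004 0.457 0 0 0 0.8; 0.002 0.004 0.3 0 0 0 0.8; 0.002 0.004 0.1 0 0 0 0.8; 0.002 0.004 0 0 0 0 0.8; 0.002 0.004 0 0 0 0 0.8"
}}

```text
clock: 14.12
tool_pos: [0.4223, 0.1735, 0.1482]
tcp_rot: [0.001, 0.691, 0.722, 0.004]
wrist_force: [0.0, -0.9, -0.5]
width: 0.376
finger_force: 39.8
```

{"name": "step_arm", "arguments": {
  "moves": "-0.623 0.579 0 0 0 0 0.8; -0.623 0.579 0 0 0 0 0.8; -0.623 0.579 0 0 0 0 0.8; -0.623 0.579 0 0 0 0 0.8; -0.623 0.579 0 0 0 0 0.8; -0.623 0.579 0 0 0 0 0.8; -0.623 0.579 0 0 0 0 0.8; -0.623 0.579 0 0 0 0 0.8"
}}

```text
clock: 15.12
tool_pos: [0.6011, -0.0046, 0.1452]
tcp_rot: [-0.001, 0.69, 0.723, 0.0]
wrist_force: [1.2, 0.8, 0.5]
width: 0.373
finger_force: 39.9
```

```bash
python3 - <<'E'
from h import *
plan([(.6019,-.0066,.0205,.0435)])
E
```

```text
(0.6019, -0.0066, 0.0205) [-0.0074  0.0025  0.4156] [-0.0002 -0.0004  0.001 ]
```

{"name": "step_arm", "arguments": {
  "moves": "-0.004 0.002 0.2 0 0 0 0.8; -0.004 0.002 0.35 0 0 0 0.8; -0.004 0.002 0.413 0 0 0 0.8; -0.004 0.002 0.413 0 0 0 0.8; -0.004 0.002 0.413 0 0 0 0.8; -0.004 0.002 0.413 0 0 0 0.3; -0.004 0.002 0.413 0 0 0 0.3; -0.004 0.002 0.413 0 0 0 0.3; -0.004 0.002 0.413 0 0 0 0.3; -0.004 0.002 0.25 0 0 0 0.3; -0.004 0.002 0 0 0 0 0.3; -0.004 0.002 0 0 0 0 0.3"
}}

```text
clock: 16.62
tool_pos: [0.6059, -0.0086, 0.1506]
tcp_rot: [0.004, 0.692, 0.722, 0.003]
wrist_force: [1.0, 0.2, 0.2]
width: 0.701
finger_force: 0.0
```

{"name": "step_arm", "arguments": {
  "moves": "0.298 -0.464 0 0 0 0 0.3; 0.298 -0.464 0 0 0 0 0.3; 0.298 -0.464 0 0 0 0 0.3; 0.298 -0.464 0 0 0 0 0.3; 0.298 -0.464 0 0 0 0 0.3; 0.298 -0.464 0 0 0 0 0.3; 0.298 -0.464 0 0 0 0 0.3; 0.298 -0.464 0 0 0 0 0.3"
}}

```text
clock: 17.62
tool_pos: [0.4599, 0.0749, 0.1451]
tcp_rot: [0.0, 0.692, 0.722, -0.0]
wrist_force: [-0.1, 0.2, 0.4]
width: 0.7
finger_force: 0.0
```

```bash
cat > chk.py <<'E'
from h import *
im=imaging.grab_frame('side'); B=np.array([.6053,-.0845])
for b in blobs(im,(100,120,60),(118,255,255)):
    u=b[2][0]
    if u[0]<345: d=world('side',u,.025)[0][:2]-B; print('bed jig xy',np.round([d@[.99905,.0435],d@[-.0435,.99905]],4),b[1])
    else: print('table',np.round(world('side',u,.013)[0][:2],4),b[1],np.round(u))
E
python3 - <<'E'
import chk; from h import *
plan([(.4588,.0768,.008,.0435)])
E
```

```text
bed jig xy [ 0.5406 -0.1079] 43731
table [ 0.4488 -0.1149] 242 [379. 220.]
bed jig xy [0.0026 0.0719] 188
table [ 0.458 -0.018] 277 [372. 250.]
table [0.4591 0.0778] 308 [367. 284.]
(0.4588, 0.0768, 0.008) [ 0.0064 -0.0031  0.457 ] [-0.      0.0001 -0.0001]
```

{"name": "step_arm", "arguments": {
  "moves": "0.006 -0.003 0.2 0 0 0 0.3; 0.006 -0.003 0.4 0 0 0 0.3; 0.006 -0.003 0.457 0 0 0 0.3; 0.006 -0.003 0.457 0 0 0 0.3; 0.006 -0.003 0.457 0 0 0 0.8; 0.006 -0.003 0.457 0 0 0 0.8; 0.006 -0.003 0.457 0 0 0 0.8; 0.006 -0.003 0.457 0 0 0 0.8; 0.006 -0.003 0.3 0 0 0 0.8; 0.006 -0.003 0.1 0 0 0 0.8; 0.006 -0.003 0 0 0 0 0.8; 0.006 -0.003 0 0 0 0 0.8"
}}

```text
clock: 19.18
tool_pos: [0.4609, 0.0777, 0.1482]
tcp_rot: [0.002, 0.691, 0.723, 0.003]
wrist_force: [0.0, 0.5, -1.0]
width: 0.375
finger_force: 39.8
```

{"name": "step_arm", "arguments": {
  "moves": "-0.428 0.464 0 0 0 0 0.8; -0.428 0.464 0 0 0 0 0.8; -0.428 0.464 0 0 0 0 0.8; -0.428 0.464 0 0 0 0 0.8; -0.428 0.464 0 0 0 0 0.8; -0.428 0.464 0 0 0 0 0.8; -0.428 0.464 0 0 0 0 0.8; -0.428 0.464 0 0 0 0 0.8"
}}

```text
clock: 20.18
tool_pos: [0.603, -0.044, 0.1456]
tcp_rot: [-0.0, 0.691, 0.723, 0.0]
wrist_force: [0.4, -0.3, 0.2]
width: 0.381
finger_force: 39.9
```

```bash
python3 - <<'E'
import chk; from h import *
plan([(.6036,-.0455,.0205,.0435)])
E
```

```text
bed jig xy [ 0.5406 -0.1079] 43732
bed jig xy [ 0.0266 -0.1083] 230
table [ 0.43   -0.2087] 205 [390. 196.]
table [ 0.4488 -0.1149] 246 [379. 220.]
bed jig xy [0.0026 0.0719] 189
table [ 0.458 -0.018] 277 [372. 250.]
(0.6036, -0.0455, 0.0205) [-0.0045  0.0013  0.4169] [ 0.0002 -0.0002  0.0005]
```

{"name": "step_arm", "arguments": {
  "moves": "-0.012 0.001 0.2 0 0 0 0.8; -0.012 0.001 0.35 0 0 0 0.8; -0.012 0.001 0.415 0 0 0 0.8; -0.012 0.001 0.415 0 0 0 0.8; -0.012 0.001 0.415 0 0 0 0.8; -0.012 0.001 0.415 0 0 0 0.3; -0.012 0.001 0.415 0 0 0 0.3; -0.012 0.001 0.415 0 0 0 0.3; -0.012 0.001 0.415 0 0 0 0.3; -0.012 0.001 0.25 0 0 0 0.3; -0.012 0.001 0 0 0 0 0.3; -0.012 0.001 0 0 0 0 0.3"
}}

```text
clock: 21.72
tool_pos: [0.607, -0.0497, 0.1506]
tcp_rot: [0.004, 0.692, 0.722, 0.003]
wrist_force: [0.6, -0.3, -0.1]
width: 0.699
finger_force: 0.0
```

{"name": "step_arm", "arguments": {
  "moves": "0.115 -0.479 0 0 0 0 0.3; 0.115 -0.479 0 0 0 0 0.3; 0.115 -0.479 0 0 0 0 0.3; 0.115 -0.479 0 0 0 0 0.3; 0.115 -0.479 0 0 0 0 0.3; 0.115 -0.479 0 0 0 0 0.3; 0.115 -0.479 0 0 0 0 0.3; 0.115 -0.479 0 0 0 0 0.3"
}}

```text
clock: 22.72
tool_pos: [0.459, -0.0207, 0.1451]
tcp_rot: [0.0, 0.692, 0.722, -0.0]
wrist_force: [0.7, -0.6, 0.7]
width: 0.701
finger_force: 0.0
```

```bash
cat >> chk.py <<'E'
im=imaging.grab_frame('top')
for b in blobs(im,(100,120,80),(118,255,255)):
    u=np.array(b[2][0]); w=world('top',u,.02)[0][:2]
    if u[1]<230: d=world('top',u,.032)[0][:2]-B; print('TOP bed',np.round([d@[.99905,.0435],d@[-.0435,.99905]],4),b[1])
    else: print('TOP',np.round(w,4),b[1])
E
python3 - <<'E'
import chk; from h import *
plan([(.4585,-.0192,.008,.0435)])
E
```

```text
bed jig xy [ 0.5406 -0.1079] 43730
table [ 0.4369 -0.2087] 133 [387. 195.]
table [ 0.4488 -0.1149] 247 [379. 220.]
bed jig xy [0.0022 0.0513] 385
table [ 0.458 -0.018] 276 [372. 250.]
TOP bed [0.0009 0.0768] 229
TOP bed [0.0003 0.0357] 236
TOP [ 0.4287 -0.21  ] 281
(0.4585, -0.0192, 0.008) [ 0.0046 -0.0007  0.4571] [-0.      0.0001  0.    ]
```

{"name": "step_arm", "arguments": {
  "moves": "0.004 0 0.2 0 0 0 0.3; 0.004 0 0.4 0 0 0 0.3; 0.004 0 0.457 0 0 0 0.3; 0.004 0 0.457 0 0 0 0.3; 0.004 0 0.457 0 0 0 0.8; 0.004 0 0.457 0 0 0 0.8; 0.004 0 0.457 0 0 0 0.8; 0.004 0 0.457 0 0 0 0.8; 0.004 0 0.3 0 0 0 0.8; 0.004 0 0.1 0 0 0 0.8; 0.004 0 0 0 0 0 0.8; 0.004 0 0 0 0 0 0.8"
}}

```text
clock: 24.32
tool_pos: [0.4609, -0.0192, 0.1481]
tcp_rot: [0.002, 0.691, 0.723, 0.003]
wrist_force: [-0.6, 0.6, 0.0]
width: 0.37
finger_force: 39.8
```

{"name": "step_arm", "arguments": {
  "moves": "-0.248 0.479 0 0 0 0 0.8; -0.248 0.479 0 0 0 0 0.8; -0.248 0.479 0 0 0 0 0.8; -0.248 0.479 0 0 0 0 0.8; -0.248 0.479 0 0 0 0 0.8; -0.248 0.479 0 0 0 0 0.8; -0.248 0.479 0 0 0 0 0.8; -0.248 0.479 0 0 0 0 0.8"
}}

```text
clock: 25.32
tool_pos: [0.6051, -0.0867, 0.1456]
tcp_rot: [-0.0, 0.691, 0.723, 0.0]
wrist_force: [-0.6, 0.8, -0.4]
width: 0.371
finger_force: 39.9
```

```bash
python3 - <<'E'
import chk; from h import *
plan([(.6054,-.0875,.0205,.0435)])
E
```

```text
bed jig xy [ 0.5406 -0.1079] 43732
bed jig xy [ 0.0265 -0.1627] 224
table [ 0.43   -0.2087] 205 [390. 196.]
table [ 0.4488 -0.1149] 246 [379. 220.]
bed jig xy [0.0019 0.0521] 393
TOP bed [0.0009 0.0768] 210
TOP bed [0.0037 0.0444] 83
TOP [ 0.4287 -0.21  ] 283
(0.6054, -0.0875, 0.0205) [-1.800e-03  1.000e-04  4.165e-01] [ 0.0001 -0.0001  0.0002]
```

{"name": "step_arm", "arguments": {
  "moves": "-0.001 0 0.2 0 0 0 0.8; -0.001 0 0.35 0 0 0 0.8; -0.001 0 0.415 0 0 0 0.8; -0.001 0 0.415 0 0 0 0.8; -0.001 0 0.415 0 0 0 0.8; -0.001 0 0.415 0 0 0 0.3; -0.001 0 0.415 0 0 0 0.3; -0.001 0 0.415 0 0 0 0.3; -0.001 0 0.415 0 0 0 0.3; -0.001 0 0.25 0 0 0 0.3; -0.001 0 0 0 0 0 0.3; -0.001 0 0 0 0 0 0.3"
}}

```text
clock: 26.92
tool_pos: [0.6086, -0.089, 0.1506]
tcp_rot: [0.004, 0.692, 0.722, 0.003]
wrist_force: [1.0, 0.5, 0.1]
width: 0.699
finger_force: 0.0
```

{"name": "step_arm", "arguments": {
  "moves": "-0.072 -0.525 0 0 0 0 0.3; -0.072 -0.525 0 0 0 0 0.3; -0.072 -0.525 0 0 0 0 0.3; -0.072 -0.525 0 0 0 0 0.3; -0.072 -0.525 0 0 0 0 0.3; -0.072 -0.525 0 0 0 0 0.3; -0.072 -0.525 0 0 0 0 0.3; -0.072 -0.525 0 0 0 0 0.3"
}}

```text
clock: 27.92
tool_pos: [0.4494, -0.116, 0.1451]
tcp_rot: [0.0, 0.691, 0.723, -0.0]
wrist_force: [-0.4, 0.1, 0.6]
width: 0.699
finger_force: 0.0
```

```bash
python3 - <<'E'
import chk; from h import *
plan([(.4491,-.1157,.008,.0435)])
E
```

```text
bed jig xy [ 0.5406 -0.1079] 43731
table [ 0.43   -0.2087] 206 [390. 196.]
bed jig xy [0.0019 0.0323] 562
table [ 0.4488 -0.1149] 245 [379. 220.]
TOP bed [0.001  0.0778] 233
TOP bed [0.     0.0157] 483
TOP [ 0.4506 -0.1028] 64
(0.4491, -0.1157, 0.008) [ 1.30e-03 -1.00e-04  4.57e-01] [-0.0001  0.0001  0.0002]
```

{"name": "step_arm", "arguments": {
  "moves": "0.001 0 0.2 0 0 0 0.3; 0.001 0 0.4 0 0 0 0.3; 0.001 0 0.457 0 0 0 0.3; 0.001 0 0.457 0 0 0 0.3; 0.001 0 0.457 0 0 0 0.8; 0.001 0 0.457 0 0 0 0.8; 0.001 0 0.457 0 0 0 0.8; 0.001 0 0.457 0 0 0 0.8; 0.001 0 0.3 0 0 0 0.8; 0.001 0 0.1 0 0 0 0.8; 0.001 0 0 0 0 0 0.8; 0.001 0 0 0 0 0 0.8"
}}

```text
clock: 29.52
tool_pos: [0.4517, -0.1164, 0.1489]
tcp_rot: [0.003, 0.691, 0.723, 0.003]
wrist_force: [-0.1, 0.0, -0.4]
width: 0.37
finger_force: 39.8
```

{"name": "step_arm", "arguments": {
  "moves": "-0.058 0.525 0 0 0 0 0.8; -0.058 0.525 0 0 0 0 0.8; -0.058 0.525 0 0 0 0 0.8; -0.058 0.525 0 0 0 0 0.8; -0.058 0.525 0 0 0 0 0.8; -0.058 0.525 0 0 0 0 0.8; -0.058 0.525 0 0 0 0 0.8; -0.058 0.525 0 0 0 0 0.8"
}}

```text
clock: 30.52
tool_pos: [0.6068, -0.126, 0.1456]
tcp_rot: [0.0, 0.691, 0.722, 0.0]
wrist_force: [-0.1, -1.1, -0.3]
width: 0.374
finger_force: 39.9
```

```bash
python3 - <<'E'
import chk; from h import *
plan([(.6071,-.1265,.0205,.0435)])
E
```

```text
bed jig xy [ 0.5406 -0.1079] 43731
bed jig xy [ 0.0254 -0.2033] 239
table [ 0.43   -0.2087] 204 [390. 196.]
bed jig xy [0.0015 0.0337] 560
TOP bed [0.002  0.0778] 224
TOP bed [0.0003 0.0357] 218
TOP bed [ 0.0019 -0.0012] 202
TOP [ 0.4292 -0.2105] 272
(0.6071, -0.1265, 0.0205) [-1.600e-03  2.000e-04  4.164e-01] [ 0.0001 -0.0001  0.0001]
```

{"name": "step_arm", "arguments": {
  "moves": "-0.001 0 0.2 0 0 0 0.8; -0.001 0 0.35 0 0 0 0.8; -0.001 0 0.415 0 0 0 0.8; -0.001 0 0.415 0 0 0 0.8; -0.001 0 0.415 0 0 0 0.8; -0.001 0 0.415 0 0 0 0.3; -0.001 0 0.415 0 0 0 0.3; -0.001 0 0.415 0 0 0 0.3; -0.001 0 0.415 0 0 0 0.3; -0.001 0 0.25 0 0 0 0.3; -0.001 0 0 0 0 0 0.3; -0.001 0 0 0 0 0 0.3"
}}

```text
clock: 32.12
tool_pos: [0.6101, -0.1282, 0.1507]
tcp_rot: [0.004, 0.692, 0.722, 0.002]
wrist_force: [0.3, -0.2, 0.1]
width: 0.697
finger_force: 0.0
```

{"name": "step_arm", "arguments": {
  "moves": "-0.252 -0.605 0 0 0 0 0.35; -0.252 -0.605 0 0 0 0 0.35; -0.252 -0.605 0 0 0 0 0.35; -0.252 -0.605 0 0 0 0 0.35; -0.252 -0.605 0 0 0 0 0.35; -0.252 -0.605 0 0 0 0 0.35; -0.252 -0.605 0 0 0 0 0.35; -0.252 -0.605 0 0 0 0 0.35"
}}

```text
clock: 33.12
tool_pos: [0.4299, -0.2095, 0.145]
tcp_rot: [0.0, 0.691, 0.723, -0.0]
wrist_force: [0.7, -1.1, -0.9]
width: 0.652
finger_force: 0.0
```

```bash
python3 - <<'E'
import chk; from h import *
plan([(.4293,-.2097,.008,.0435)])
E
```

```text
bed jig xy [ 0.5406 -0.1079] 43731
table [ 0.43   -0.2087] 204 [390. 196.]
bed jig xy [0.0017 0.0155] 715
TOP bed [0.001  0.0778] 231
TOP bed [-0.0003 -0.0033] 728
TOP [ 0.4295 -0.2104] 274
(0.4293, -0.2097, 0.008) [ 5.000e-04 -4.000e-04  4.569e-01] [-0.0001  0.0001  0.0004]
```

{"name": "step_arm", "arguments": {
  "moves": "0 0 0.2 0 0 0 0.35; 0 0 0.4 0 0 0 0.35; 0 0 0.457 0 0 0 0.35; 0 0 0.457 0 0 0 0.35; 0 0 0.457 0 0 0 0.8; 0 0 0.457 0 0 0 0.8; 0 0 0.457 0 0 0 0.8; 0 0 0.457 0 0 0 0.8; 0 0 0.3 0 0 0 0.8; 0 0 0.1 0 0 0 0.8; 0 0 0 0 0 0 0.8; 0 0 0 0 0 0 0.8"
}}

```text
clock: 34.72
tool_pos: [0.4316, -0.2112, 0.1488]
tcp_rot: [0.004, 0.691, 0.723, 0.002]
wrist_force: [0.5, 0.8, -0.9]
width: 0.37
finger_force: 39.8
```

{"name": "step_arm", "arguments": {
  "moves": "0.122 0.605 0 0 0 0 0.8; 0.122 0.605 0 0 0 0 0.8; 0.122 0.605 0 0 0 0 0.8; 0.122 0.605 0 0 0 0 0.8; 0.122 0.605 0 0 0 0 0.8; 0.122 0.605 0 0 0 0 0.8; 0.122 0.605 0 0 0 0 0.8; 0.122 0.605 0 0 0 0 0.8"
}}

```text
clock: 35.72
tool_pos: [0.6084, -0.1658, 0.1457]
tcp_rot: [0.0, 0.692, 0.722, 0.0]
wrist_force: [0.9, 0.6, 0.1]
width: 0.371
finger_force: 39.9
```

```bash
python3 - <<'E'
import chk; from h import *
plan([(.6088,-.1654,.0205,.0435)])
E
```

```text
bed jig xy [ 0.5406 -0.1079] 43732
bed jig xy [ 0.0229 -0.2459] 203
bed jig xy [0.0011 0.0161] 721
TOP bed [0.001  0.0778] 234
TOP bed [0.0014 0.0357] 228
TOP bed [ 0.0005 -0.0212] 463
(0.6088, -0.1654, 0.0205) [2.000e-04 3.000e-04 4.169e-01] [ 0.0002 -0.0001  0.    ]
```

Place the last cap, then move away and take fresh pictures of the bed and bar.

{"name": "step_arm", "arguments": {
  "moves": "0.001 0 0.2 0 0 0 0.8; 0.001 0 0.35 0 0 0 0.8; 0.001 0 0.415 0 0 0 0.8; 0.001 0 0.415 0 0 0 0.8; 0.001 0 0.415 0 0 0 0.8; 0.001 0 0.415 0 0 0 0.3; 0.001 0 0.415 0 0 0 0.3; 0.001 0 0.415 0 0 0 0.3; 0.001 0 0.415 0 0 0 0.3; 0.001 0 0.25 0 0 0 0.3; 0.001 0 0 0 0 0 0.3; 0.001 0 0 0 0 0 0.3"
}}

```text
clock: 37.33
tool_pos: [0.6117, -0.1671, 0.1508]
tcp_rot: [0.005, 0.691, 0.722, 0.002]
wrist_force: [0.7, -0.4, -1.0]
width: 0.701
finger_force: 0.0
```

{"name": "step_arm", "arguments": {
  "moves": "-0.2 -0.7 -0.1 0 0 0 0.3; -0.2 -0.7 -0.1 0 0 0 0.3; -0.2 -0.7 -0.1 0 0 0 0.3; -0.2 -0.7 -0.1 0 0 0 0.3; -0.2 -0.7 -0.1 0 0 0 0.3; -0.2 -0.7 -0.1 0 0 0 0.3; -0.2 -0.7 -0.1 0 0 0 0.3; -0.2 -0.7 -0.1 0 0 0 0.3"
}}

```text
clock: 38.33
tool_pos: [0.4024, -0.2339, 0.1749]
tcp_rot: [-0.0, 0.691, 0.723, -0.0]
wrist_force: [-0.1, -0.1, -0.1]
width: 0.701
finger_force: 0.0
```

```bash
cat > bar.py <<'E'
from h import *
im=imaging.grab_frame('top'); h=cv2.cvtColor(im,cv2.COLOR_RGB2HSV)
m=cv2.inRange(h,np.array((0,0,130)),np.array((180,60,255))); m[:,:440]=0;m[:,540:]=0;m[:140]=0
r=cv2.minAreaRect(np.argwhere(m>0)[:,::-1].astype(np.float32)); w=world('top',cv2.boxPoints(r),.01)[:,:2]
e=sorted([w[1]-w[0],w[2]-w[1]],key=np.linalg.norm); print('bar',w.mean(0),[np.linalg.norm(k) for k in e],'short angle',np.arctan2(e[0][1],e[0][0]),'long',np.arctan2(e[1][1],e[1][0]))
print('blk',ell('top',im,(6,100,80),(19,255,255),.032,(440,150,540,350),80))
s=imaging.grab_frame('side')
v=np.hstack([cv2.resize(im[150:350,280:540],(400,308)),cv2.resize(s[120:320,230:490],(400,308))]); cv2.imwrite('pics/bed.png',v[:,:,::-1])
E
python3 - <<'E'
import chk,bar
E
```

```text
bed jig xy [ 0.5406 -0.1079] 43730
bed jig xy [ 0.0014 -0.0001] 849
TOP bed [ 0.0005 -0.0202] 970
TOP bed [0.001  0.0778] 232
bar [ 0.34798045 -0.39495337] [np.float64(0.20988333134646003), np.float64(0.6350781560578315)] short angle -1.6453871543221554 long -0.09434080529005696
blk [(array([ 0.517, -0.366]), np.int32(308), array([488.6, 252.1]))]
```

View pics/bed.png

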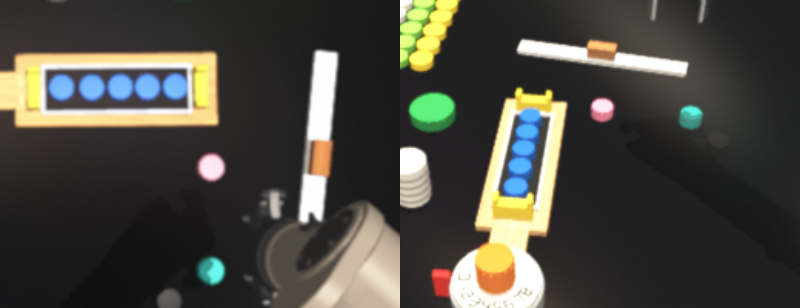

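All five blue caps lie flat in one row (left crop, x 62–175, y 87), and the bar has not moved. Now the bar.

```bash
python3 - <<'E'
from h import *
plan([(.517,-.3664,.13,1.479)])
E
```

```text
(0.517, -0.3664, 0.13) [-0.4571  0.364   0.1502] [-2.000e-04 -0.000e+00 -4.567e-01]
```

{"name": "step_arm", "arguments": {
  "moves": "-0.457 0.364 0.15 0 0 -0.457 0.3; -0.457 0.364 0.15 0 0 -0.457 0.3; -0.457 0.364 0.15 0 0 -0.457 0.3; -0.457 0.364 0.15 0 0 -0.457 0.3; -0.457 0.364 0.15 0 0 -0.457 0.3; -0.457 0.364 0.15 0 0 -0.457 0.3; -0.457 0.364 0.15 0 0 -0.457 0.3; -0.457 0.364 0.15 0 0 -0.457 0.3; -0.457 0.364 0.15 0 0 -0.457 0.3; -0.457 0.364 0.15 0 0 -0.457 0.3; -0.457 0.364 0.15 0 0 -0.457 0.3; -0.457 0.364 0.15 0 0 -0.457 0.3",
  "grip_force": 70
}}

```text
clock: 40.02
tool_pos: [0.5168, -0.3664, 0.1301]
tcp_rot: [-0.0, 0.046, 0.999, -0.0]
wrist_force: [-0.3, -0.4, -0.1]
width: 0.7
finger_force: 0.0
```

```bash
python3 - <<'E'
from h import *
plan([(.517,-.3664,.016,1.479)])
E
```

```text
(0.517, -0.3664, 0.016) [-7.000e-04  2.000e-04  3.804e-01] [-0. -0.  0.]
```

{"name": "step_arm", "arguments": {
  "moves": "0 0 0.2 0 0 0 0.3; 0 0 0.38 0 0 0 0.3; 0 0 0.38 0 0 0 0.3; 0 0 0.38 0 0 0 0.3; 0 0 0.38 0 0 0 0.3; 0 0 0.38 0 0 0 0.9; 0 0 0.38 0 0 0 0.9; 0 0 0.38 0 0 0 0.9; 0 0 0.38 0 0 0 0.9; 0 0 0.38 0 0 0 0.9; 0 0 0.38 0 0 0 0.9"
}}

```text
clock: 41.4
tool_pos: [0.5175, -0.3668, 0.0177]
tcp_rot: [0.001, 0.046, 0.999, -0.0]
wrist_force: [-1.4, 1.0, 6.1]
width: 0.262
finger_force: 71.8
```

{"name": "step_arm", "arguments": {
  "moves": "0 0 -0.15 0 0 0 0.9; 0 0 -0.3 0 0 0 0.9; 0 0 -0.3 0 0 0 0.9; 0 0 -0.3 0 0 0 0.9; 0 0 -0.3 0 0 0 0.9"
}}

```text
clock: 42.02
tool_pos: [0.5153, -0.3651, 0.1035]
tcp_rot: [-0.002, 0.046, 0.999, 0.001]
wrist_force: [-0.5, -0.5, -3.1]
width: 0.26
finger_force: 70.7
```

```bash
python3 - <<'E'
from h import *
plan([(.6053,-.0845,.12,.0435)])
E
```

```text
(0.6053, -0.0845, 0.12) [-0.2133  0.9589 -0.0532] [-3.000e-04 -1.800e-03  4.571e-01]
```

{"name": "step_arm", "arguments": {
  "moves": "0 0 -0.08 0 0 0.457 0.9; 0 0 -0.08 0 0 0.457 0.9; 0 0 -0.08 0 0 0.457 0.9; 0 0 -0.08 0 0 0.457 0.9; 0 0 -0.08 0 0 0.457 0.9; 0 0 -0.08 0 0 0.457 0.9; 0 0 -0.08 0 0 0.457 0.9; 0 0 -0.08 0 0 0.457 0.9; 0 0 -0.08 0 0 0.457 0.9; 0 0 -0.08 0 0 0.457 0.9; 0 0 -0.08 0 0 0.457 0.9"
}}

```text
clock: 43.4
tool_pos: [0.5166, -0.3664, 0.1299]
tcp_rot: [-0.0, 0.691, 0.723, 0.0]
wrist_force: [-0.5, 0.2, -2.8]
width: 0.261
finger_force: 70.7
```

```bash
python3 - <<'E'
from h import *
plan([(.6053,-.0845,.125,.0435)])
E
```

```text
(0.6053, -0.0845, 0.125) [0.9254 0.3373 0.0166] [-0.0001 -0.0002  0.0004]
```

{"name": "step_arm", "arguments": {
  "moves": "0.925 0.337 0.015 0 0 0 0.9; 0.925 0.337 0.015 0 0 0 0.9; 0.925 0.337 0.015 0 0 0 0.9; 0.925 0.337 0.015 0 0 0 0.9; 0.925 0.337 0.015 0 0 0 0.9; 0.925 0.337 0.015 0 0 0 0.9; 0.925 0.337 0.015 0 0 0 0.9; 0.925 0.337 0.015 0 0 0 0.9; 0.925 0.337 0.015 0 0 0 0.9; 0.925 0.337 0.015 0 0 0 0.9"
}}

```text
clock: 44.65
tool_pos: [0.6054, -0.0858, 0.1258]
tcp_rot: [0.0, 0.692, 0.722, 0.0]
wrist_force: [0.2, -0.5, -3.3]
width: 0.261
finger_force: 70.7
```

```bash
python3 - <<'E'
from h import *
plan([(.6053,-.0845,.0545,.0435)])
im=imaging.grab_frame('top'); s=imaging.grab_frame('side')
v=np.hstack([cv2.resize(im[150:270,250:450],(400,240)),cv2.resize(s[160:320,210:410],(400,320))[:240]]); 
v=np.hstack([cv2.resize(im[130:270,270:450],(400,311)),cv2.resize(s[150:306,215:415],(400,311))]); cv2.imwrite('pics/hov.png',v[:,:,::-1])
E
```

```text
(0.6053, -0.0845, 0.0545) [ 4.200e-03 -1.000e-04  2.377e-01] [ 0.      0.     -0.0004]
```

View pics/hov.png

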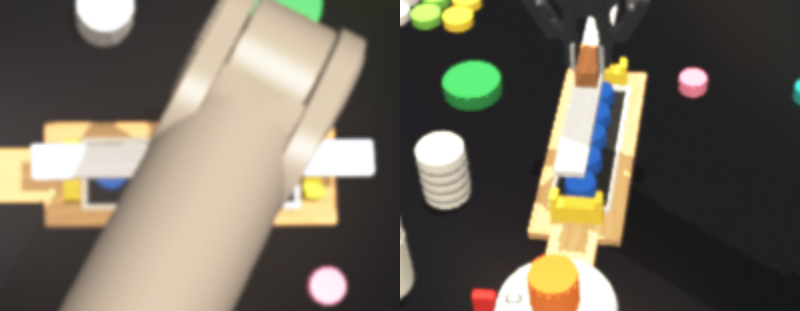

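The bar is held over the jig with its left end at crop (31,160) and right end at (374,158), so it looks well aligned. I'll check its pose numerically.

```bash
python3 - <<'E'
from h import *
im=imaging.grab_frame('top'); h=cv2.cvtColor(im,cv2.COLOR_RGB2HSV); m=cv2.inRange(h,np.array((0,0,150)),np.array((180,45,255)))
B=np.array([.6053,-.0845])
for a,b in((287,315),(415,438)):
    mm=np.zeros_like(m); mm[180:225,a:b]=m[180:225,a:b]
    p=np.argwhere(mm>0)[:,::-1].astype(float)
    cols=np.unique(p[:,0]); mid=np.array([[c,p[p[:,0]==c,1].mean()] for c in cols if (p[:,0]==c).sum()>8])
    w=world('top',mid,.118)[:,:2]-B; j=np.c_[w@[.99905,.0435],w@[-.0435,.99905]]; print(np.round(j[[0,len(j)//2,-1]],4))
E
```

```text
[[ 0.0002  0.1422]
 [-0.0002  0.115 ]
 [-0.0017  0.0896]]
[[-0.0005 -0.1079]
 [-0.0008 -0.1295]
 [-0.0011 -0.1511]]
```

{"name": "step_arm", "arguments": {
  "moves": "0.004 0 0.1 0 0 0 0.9; 0.004 0 0.18 0 0 0 0.9; 0.004 0 0.22 0 0 0 0.9; 0.004 0 0.24 0 0 0 0.9; 0.004 0 0.242 0 0 0 0.9; 0.004 0 0.242 0 0 0 0.9; 0.004 0 0.242 0 0 0 0.9; 0.004 0 0.242 0 0 0 0.9"
}}

```text
clock: 45.8
tool_pos: [0.6062, -0.0839, 0.0537]
tcp_rot: [0.001, 0.691, 0.722, 0.0]
wrist_force: [-0.2, 0.0, -1.5]
width: 0.261
finger_force: 70.9
```

{"name": "step_arm", "arguments": {
  "moves": "0 0 0 0 0 0 0.4; 0 0 0 0 0 0 0.4; 0 0 0 0 0 0 0.4; 0 0 0 0 0 0 0.4; 0 0 -0.1 0 0 0 0.4; 0 0 -0.3 0 0 0 0.4; 0 0 -0.36 0 0 0 0.4; 0 0 -0.36 0 0 0 0.4; 0 0 -0.36 0 0 0 0.4"
}}

```text
clock: 46.92
tool_pos: [0.6043, -0.0829, 0.1591]
tcp_rot: [-0.002, 0.691, 0.722, -0.001]
wrist_force: [-0.1, 0.4, -0.7]
width: 0.601
finger_force: 0.0
```

```bash
python3 - <<'E'
from h import *
# toward sleeve; final angle needed CW 2.1
plan([(.5945,.1642,.16,1.3),(.5945,.1642,.051,1.3)])
print(ctrl.read_state()['joints'])
s=imaging.grab_frame('side')
cv2.imwrite('pics/bar2.png',cv2.resize(s[170:320,215:375],(640,600),interpolation=3)[:,:,::-1])
E
```

```text
(0.5945, 0.1642, 0.16) [ 0.8244  0.0035 -0.0019] [-0.0007 -0.001  -0.3998]
(0.5945, 0.1642, 0.051) [0.8239 0.0047 0.3614] [-0.0007 -0.001  -0.3998]
[-0.40612298  0.58076583  0.80416879  1.46676883 -0.42537331  1.2782909
  0.48418083]
```

View pics/bar2.png

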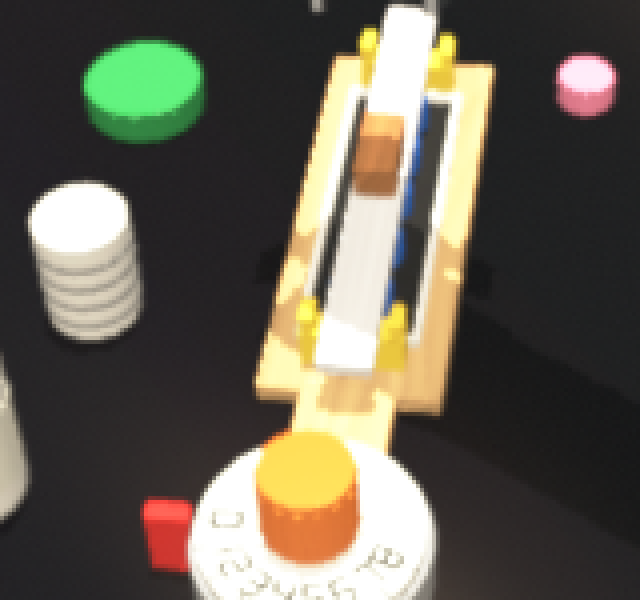

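The bar sits between both pairs of cheeks (crop: (360,340) near, (410,50) far), the caps are beneath it and the dial is still at 0. Now the sleeve.

{"name": "step_arm", "arguments": {
  "moves": "0.82 0.003 0 0 0 -0.4 0; 0.82 0.003 0 0 0 -0.4 0; 0.82 0.003 0 0 0 -0.4 0; 0.82 0.003 0 0 0 -0.4 0; 0.82 0.003 0 0 0 -0.4 0; 0.82 0.003 0 0 0 -0.4 0; 0.82 0.003 0 0 0 -0.4 0; 0.82 0.003 0 0 0 -0.4 0; 0.82 0.003 0 0 0 -0.4 0; 0.82 0.003 0 0 0 -0.4 0; 0.82 0.003 0 0 0 -0.4 0",
  "grip_force": 40
}}

```text
clock: 48.35
tool_pos: [0.5956, 0.1622, 0.161]
tcp_rot: [-0.0, 0.135, 0.991, -0.0]
wrist_force: [-0.4, -0.0, -0.4]
width: 1.003
finger_force: 0.0
```

```bash
python3 - <<'E'
from h import *
print(ctrl.read_state()['joints'])
plan([(.5955,.1642,.051,1.3)])
E
```

```text
[-0.61838576  0.52309831  0.49380613  1.43750856 -0.25256477  1.24422429
  1.20057912]
(0.5955, 0.1642, 0.051) [0.0021 0.0064 0.3667] [-0. -0.  0.]
```

{"name": "step_arm", "arguments": {
  "moves": "0.002 0.006 0.2 0 0 0 0; 0.002 0.006 0.366 0 0 0 0; 0.002 0.006 0.366 0 0 0 0; 0.002 0.006 0.366 0 0 0 0; 0.002 0.006 0.366 0 0 0 0; 0.002 0.006 0.366 0 0 0 0.6; 0.002 0.006 0.366 0 0 0 0.6; 0.002 0.006 0.366 0 0 0 0.6; 0.002 0.006 0.366 0 0 0 0.6; 0.002 0.006 0.366 0 0 0 0.6; 0.002 0.006 0.366 0 0 0 0.6"
}}

```text
clock: 49.72
tool_pos: [0.5967, 0.1659, 0.0529]
tcp_rot: [0.001, 0.134, 0.991, 0.002]
wrist_force: [-1.7, 2.0, 5.9]
width: 0.551
finger_force: 41.3
```

{"name": "step_arm", "arguments": {
  "moves": "0 0 0 0 0 0.058 0.6; 0 0 0 0 0 0.116 0.6; 0 0 0 0 0 0.174 0.6; 0 0 0 0 0 0.232 0.6; 0 0 0 0 0 0.29 0.6; 0 0 0 0 0 0.348 0.6; 0 0 0 0 0 0.406 0.6; 0 0 0 0 0 0.464 0.6; 0 0 0 0 0 0.522 0.6; 0 0 0 0 0 0.58 0.6; 0 0 0 0 0 0.638 0.6; 0 0 0 0 0 0.668 0.6"
}}

```text
clock: 51.22
tool_pos: [0.5957, 0.1656, 0.0529]
tcp_rot: [-0.001, 0.927, 0.376, 0.001]
wrist_force: [-2.6, 1.8, 7.9]
width: 0.549
finger_force: 41.8
```

```bash
python3 - <<'E'
from h import *
s=ctrl.read_state(); y=rot(s['tcp_rot']).apply([0,1,0]); print(s['joints'],np.arctan2(y[1],y[0]))
im=imaging.grab_frame('side')
cv2.imwrite('pics/d3.png',cv2.resize(im[260:360,240:345],(630,600),interpolation=3)[:,:,::-1])
E
```

```text
[-0.8845677   0.77867021  0.95122467  1.56815553 -0.67843142  1.15281786
 -0.58450284] -0.8000995110253072
```

{"name": "step_arm", "arguments": {
  "moves": "0 0 0 0 0 0 0.6; 0 0 0 0 0 0 0.6; 0 0 0 0 0 0 0; 0 0 0 0 0 0 0; 0 0 0 0 0 0 0; 0 0 0 0 0 0 0; 0 0 -0.2 0 0 0 0; 0 0 -0.4 0 0 0 0; 0 0 -0.5 0 0 0 0; 0 0 -0.5 0 0 0 0; 0 0 -0.5 0 0 0 0"
}}

```text
clock: 52.65
tool_pos: [0.5948, 0.1642, 0.2001]
tcp_rot: [-0.0, 0.926, 0.377, -0.001]
wrist_force: [0.6, 0.8, -0.7]
width: 1.002
finger_force: 0.0
```

{"name": "step_arm", "arguments": {
  "moves": "0.2 0.8 0 0 0 0 0; 0.2 0.8 0 0 0 0 0; 0.2 0.8 0 0 0 0 0; 0.2 0.8 0 0 0 0 0; 0.2 0.8 0 0 0 0 0; 0 0.8 0 0 0 0 0"
}}

```text
clock: 53.4
tool_pos: [0.7713, -0.0017, 0.1938]
tcp_rot: [0.001, 0.924, 0.382, -0.001]
wrist_force: [0.1, -0.9, 2.4]
width: 1.0
finger_force: 0.0
```

```bash
python3 - <<'E'
from h import *
print(ctrl.read_state()['tool_pos'])
im=imaging.grab_frame('side'); t=imaging.grab_frame('top')
cv2.imwrite('pics/d4.png',np.hstack([cv2.resize(im[170:350,215:375],(400,450),interpolation=3),cv2.resize(t[160:250,190:430],(400,450)[:1]+(150,),interpolation=3) if 0 else cv2.resize(im,(400,450))])[:,:,::-1])
E
```

```text
[ 0.77129711 -0.00173183  0.19377754]
```

View pics/d4.png

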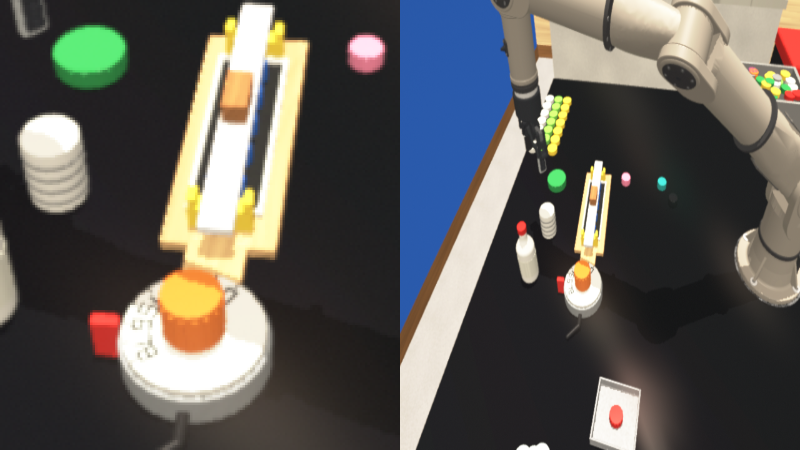

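{"name": "step_arm", "arguments": {
  "moves": "-0.7 -0.68 -0.1 0 0 0 0; -0.7 -0.68 -0.1 0 0 0 0; -0.7 -0.68 -0.1 0 0 0 0; -0.7 -0.68 -0.1 0 0 0 0; -0.7 -0.68 -0.1 0 0 0 0; -0.7 -0.68 -0.1 0 0 0 0; -0.7 -0.68 -0.1 0 0 0 0; -0.7 -0.68 -0.1 0 0 0 0"
}}

```text
clock: 54.5
tool_pos: [0.4755, -0.0052, 0.2314]
tcp_rot: [0.001, 0.926, 0.377, -0.0]
wrist_force: [-0.1, -0.0, 0.3]
width: 0.999
finger_force: 0.0
```

```bash
python3 - <<'E'
from h import *
s=ctrl.read_state(); print(s['tool_pos'],s['qd'])
im=imaging.grab_frame('side'); t=imaging.grab_frame('top')
cv2.imwrite('pics/d5.png',np.hstack([cv2.resize(im[270:350,240:340],(400,400),interpolation=3),cv2.resize(t[165:250,190:275],(400,400),interpolation=3)])[:,:,::-1])
print(ell('side',im,(0,120,60),(8,255,255),.015,(300,395,390,478)))
E
```

```text
[ 0.47548726 -0.00515766  0.23142834] [ 0.00750684  0.0053841   0.0035776  -0.00248887  0.00351513  0.00067424
 -0.00080886]
[(array([0.4621, 0.4107]), np.int32(429), array([345.4, 444.1]))]
```

View pics/d5.png

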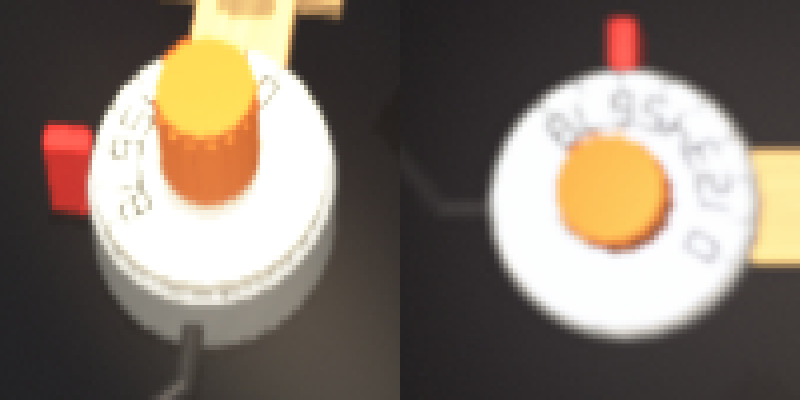

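In the right crop the 6 at (623,103) is directly under the pointer (623,45). The red cap is still in the tray, and the arm is clear.

```bash
python3 -c "
from plant import order
print(order.hand_in())"
```

```text
the job is handed in; nothing more can be done
None
```

I handed the job in, and the hand-in gave no pass or fail verdict; in the last pictures the red cap is in the tray, the bar lies across both supports over the row of five blue caps, and the sleeve reads 6 (set last).

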